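Unlatch the sprung hatch and hold it just under its balance point

TASK

The slope-fronted metal cabinet on the bench has a sprung hatch that a colleague wants to adjust. Turn the black latch knob anticlockwise until it clicks over and the hatch is free; then take the hatch by its bar handle and raise it past its balance point, which is where it lies level with the cabinet's top, to clearly above level (but do not let it fly open towards its stop), and ease it back down until its front lip is about 25 mm below level. Finish there with the gripper still holding the bar and the hatch still, and leave the other things on and round the cabinet where they are.

Things in the scene. Friction and masses are not known exactly. Their poses are not given: they have to be found in the camera images.
- cabinet: grey steel bench cabinet, 280 (x) x 300 (y) x 222 mm high, fixed. Origin: centre of its underside; x to its back, y to its left, z up. Front (x -150 to -61 mm): flat ledge 85 mm high; behind it the front slopes up at 0.87 rad (50 deg) to the top (222 mm high, 90 mm deep). The aluminium hatch, 216 wide (y -66 to 150), 160 mm from hinge to lip, covers the slope; the strip to its right is fixed.
- latch (a joint): latch knob angle, growing anticlockwise seen from above: 0 latched (steel tongue points to cabinet +y over a tab on the hatch lip and blocks it), 1.4 rad far stop (tongue to the front, hatch free). A detent spring resists with up to 0.16 N m, easing to nothing at 0.8 rad; beyond, it pushes the knob to the far stop, where it stays. Let go before 0.8 it springs back.
- latch_grip (a point): middle of the knob's black grip bar, on its vertical axis, at (-90, -105, 124) mm in the cabinet's frame. The bar is 14 thick, 42 long, 26 mm high (109 to 135 mm above the bench), on a 38 mm disc; its long side lies along the point's y axis, which turns with the knob (cabinet's y at 0); grip across the point's x axis.
- hatch (a joint): angle of the hatch about its hinge: 0 shut on the slope (0.87 rad below level), 0.87 level = balance point, 1.32 rad open stop. Below level its spring and weight pull it shut (about 2 N m per rad from level, 1.6 N m when shut), above level the spring throws it open just as hard. It stays only where it is held.
- hatch_hinge (a point): middle of the hatch's hinge line, at (40, 42, 222) mm in the cabinet's frame; the line runs along the cabinet's y. Hatch and bar turn about it, the lip swinging up and forward.
- hatch_bar (a point): middle of the hatch's bar handle: round steel bar, 12 mm diameter, 120 mm between its posts, along the cabinet's y; 135 mm from the hinge along the hatch, axis 38 mm above its outer face. Shut: at cabinet x -81, z 147 mm; level: x -95, z 266 mm. It may turn between the fingers. The point's axes are the cabinet's when shut, then turn with the hatch.
- tape_roll: black tape roll, 66 mm across, 19 mm high, lying loose on the cabinet's top; bystander. Origin: centre of its underside.
- screwdriver: red-handled screwdriver, 200 mm long, loose on the bench; bystander. Origin: centre of its underside.
- spanner: steel spanner, 171 mm long, 10 mm thick, loose on the bench; bystander. Origin: centre of its underside.
- float_cover: small light-metal cover, 60x74x24 mm, loose on the bench to the right; bystander. Origin: centre of its underside.

How it is judged:
By the outcome, as a careful person would: the job done as asked, in the order asked, and still so for the second after the job is handed in, while the arm keeps its last pose, push and grip.
It also fails if it takes over 50 s, if anything falls off the work surface, if the arm or the gripper's body presses on something with over 40 N, if the wrist force passes 120 N, or if a joint passes its speed limit or range.

ROBOT

A 6-joint arm with a two-finger parallel gripper is mounted at the origin on a cart in front of the work surface, level with it; the furniture and walls round the work are solid. World frame = base frame: x ahead of the robot, y to its left, z up, the work surface at z = 0. Lengths are in m, angles in rad, forces in N, time in s.
With the tool pointing down it reaches from about 0.225 to 0.875 m from the base axis. Payload 3.4 kg.
Tool frame: the origin (TCP) lies between the finger pads, 19 mm behind the fingertips; this is the grasp point; z points along the fingers, x is the direction in which the jaws open and shut, and the axes are right-handed (so a half turn about z gives the same grasp; the last joint's range is limited). The gripper opens to 85 mm and grips with 20 to 120 N. Pads are 22 mm wide; open, the fingers measure 114 mm over their backs; the gripper's body (76 mm by 85 mm) begins 54 mm behind the grasp point. The pads swing forward as they close: fully open they stand 13 mm farther back than shut.
Start: joints at [-1.387, 0.276, 1.505, -0, 1.361, -0.121], TCP at [0.173, -0.549, 0.25] pointing down, gripper open.
Joint ranges: [-2.89, 2.89], [-0.75, 2.08], [0.22, 2.7], [-1.18, 4.32], [0.11, 2.71], [-2.7, 2.7]. Speed limits (rad/s): [2.57, 2.57, 3.14, 3.14, 3.14, 3.14].

INTERFACE

Orientations are given as a unit quaternion [w, x, y, z].
In Python, from rig import get_state, get_image, sign_off, masks_of gives the robot as it stands.
- The arm moves only by the tool play_rows, never from a script. Its argument "series" is a list of rows, each an object of numbers: "fingers": the closure, from -1 (fully open) to 1 (shut); "dx", "dy", "dz": the shift along the world's x, y, z in mm; "turn": the turn about the world's z in rad. A call has 1 to 20 rows; each row shifts and turns the pose as measured when the row begins; what a row does not reach is not made up. A row lasts 1/12 s, in which the tool goes at most 41.7 mm and 7.16 degrees, less where a joint would pass 70% of its speed; a pose out of reach is approached as far as the arm can. A call with a gripper value outside its range is refused whole. The fingers move at their own pace and stop on an object; "squeeze" is the grip in N (left out, the last holds). Time passes only in rows, so rows that do not move let the fingers close. It gives the time, the measured TCP pose, the force and the opening at its end, in the units of the state.
- get_state(): the state, without advancing time (a new reading comes with each control period).
- get_image(name): name is "side" or "top"; returns a dict with "pixels" (384x512x3 uint8, red, green, blue), "vfov" (degrees; the focal length in pixels is half the picture's height over the tangent of half this angle, whatever the lens; pixels are square), "cx", "cy" (the principal point, pixels), "rvec" (rotation vector, rad) and "tvec" (3), from world to camera coordinates, as OpenCV has them. Camera axes: x right, y down, z forward; pixel columns grow to the right and rows downward; lengths in m; the calibration is good to about 2 mm. A picture is of the moment at which its call begins. There is no depth.
- sign_off(): hands the job in, once; it reports no verdict.
Trained networks look in a picture, given as the dict that the camera call returned (one of the last four; its "shot" number tells which), for a name from the list of things; names that differ only in an ending like _2 or _b are one class to them, and where a whole thing is asked for, a point or a joint stands for the part that bears it (a point fixed in the world has none). Each returns a list of dicts, best first, with "p" (0 to 1); they miss things now and then, are a little off and sometimes report something else, mostly with a low value. They report only what shows in the picture. A call takes as long as a camera call.
- masks_of(picture, label): "region" (384x512 bool, what is visible of it) and "xy" ([column, row] in pixels, amid what is visible of it).
The state is a dict: "clock": time; "qpos": joint angles; "qd": joint speeds; "effort": joint torques, N m; "position": TCP position; "ee_rot": TCP orientation; "contact_force": force on the tool from outside, world axes, zero at the start; "moment": the same for the moment, N m; "width": finger opening in m.
Only numpy, scipy, OpenCV 4.12 (cv2) and the standard library are available. Lean on these libraries where they do the work, as an engineer would, in place of code of your own. Each camera call takes 0.05 s, during which the arm holds its last target. There are 200 camera calls.

## Working session

There is one attempt and no reset: what is moved stays moved. The work goes in short steps, Python scripts to look and compute and a tool call to move; the robot and the scene stay as the last step left them, time stands still between calls to the robot, and variables do not carry over. Pictures are saved under pics/ and viewed, about 8 in all and at most 12, crops included, and the job is handed in when it is done.

Besides the shell and the picture viewer there is one more tool, called in YAML: its name, and indented under it one key for each argument. play_rows: Moves the arm, as the interface text tells. Its arguments: {"type":"object","properties":{"series":{"type":"array"},"squeeze":{"type":"number"}},"required":["series"]}

```bash
mkdir -p pics
cat > h.py <<'E'
import numpy as np, cv2
from rig import *
def K(im):
    f=im["pixels"].shape[0]/2/np.tan(np.radians(im["vfov"])/2)
    return np.array([[f,0,im["cx"]],[0,f,im["cy"]],[0,0,1.]])
def save(im,n,crop=None,s=1):
    p=im["pixels"][:,:,::-1]
    if crop: p=p[crop[1]:crop[3],crop[0]:crop[2]]
    cv2.imwrite("pics/"+n,cv2.resize(p,None,fx=s,fy=s,interpolation=cv2.INTER_CUBIC))
def proj(im,P): return cv2.projectPoints(np.float64(P).reshape(-1,1,3),np.float64(im["rvec"]),np.float64(im["tvec"]),K(im),None)[0].reshape(-1,2)
def ray(im,uv):
    R=cv2.Rodrigues(np.float64(im["rvec"]))[0]; t=np.float64(im["tvec"]).ravel()
    d=R.T@np.linalg.inv(K(im))@[uv[0],uv[1],1]; return -R.T@t,d
def onz(im,uv,z):
    c,d=ray(im,uv); return c+d*(z-c[2])/d[2]
E
python3 - <<'E'
from h import *
t=get_image("top"); s=get_image("side")
both=np.hstack([t["pixels"],s["pixels"]])
save(t,"top.png",s=1.5); save(s,"side.png",s=1.5)
for im,n in((t,"top"),(s,"side")):
    print(n,im["vfov"],im["cx"],im["cy"],ray(im,(256,192)), [k for k in im])
    for l in ["cabinet","latch","latch_grip","hatch","hatch_bar","tape_roll","screwdriver","spanner","float_cover"]:
        r=masks_of(im,l)
        for q in r[:1]: print(l,round(q["p"],2),np.round(q["xy"],1),q["region"].sum(),cv2.minAreaRect(np.argwhere(q["region"])[:,::-1].astype(np.float32)))
print(get_state())
E
```

```text
top 49.74786730313048 252.83251726003186 195.9565597273366 (array([ 0.39762785, -0.03966817,  1.32994011]), array([ 0.16578375, -0.00547881, -0.98622285])) ['pixels', 'vfov', 'cx', 'cy', 'rvec', 'tvec', 'shot']
cabinet 0.95 [225.7 189.2] 10518 ((224.48341369628906, 189.759765625), (105.19840240478516, 109.01691436767578), 86.05481719970703)
latch 0.49 [261.3 217.9] 204 ((258.0, 217.5), (11.0, 26.0), 90.0)
latch_grip 0.69 [263.9 216.9] 218 ((257.5, 217.5), (11.0, 27.0), 90.0)
hatch 0.57 [210.2 192. ] 3627 ((209.7223663330078, 197.22512817382812), (55.08165740966797, 79.311279296875), 86.98721313476562)
hatch_bar 0.92 [212.6 193.2] 3713 ((209.3646240234375, 197.5630645751953), (57.07864761352539, 80.20964813232422), 86.8201675415039)
tape_roll 0.69 [211.2 143.4] 400 ((210.0, 149.5), (23.0, 24.0), 90.0)
screwdriver 0.68 [143.9 257.6] 265 ((140.5, 256.5), (7.0, 41.0), 90.0)
spanner 0.69 [372.1 229.1] 213 ((372.57080078125, 229.43804931640625), (49.357112884521484, 6.119749546051025), 3.8140745162963867)
float_cover 0.63 [337.5 253.5] 383 ((341.84613037109375, 254.2692108154297), (18.5824
[... 1044 characters left out ...]
3.0, 190.5), (13.0, 16.0), 90.0)
{'clock': 1.0, 'qpos': array([-1.38704877e+00,  2.75865813e-01,  1.50489506e+00,  2.24340224e-05,
        1.36070729e+00, -1.20973698e-01]), 'qd': array([-0.0010753 ,  0.00047741, -0.00070866,  0.00010776, -0.00355048,
       -0.00018831]), 'effort': array([ 1.14415707e-04, -4.16665685e+01, -2.46106160e+01, -9.20236516e-05,
        1.87605056e-04, -8.41374970e-06]), 'position': array([ 0.17253743, -0.5485327 ,  0.2500495 ]), 'ee_rot': array([ 3.46127835e-05,  8.06232850e-01, -5.91598333e-01,  5.28821891e-05]), 'contact_force': array([-0.20135426, -0.11952844,  0.60636778]), 'moment': array([-0.00951577,  0.00497311, -0.03095666]), 'width': 0.0853329947127859}
```

View pics/top.png

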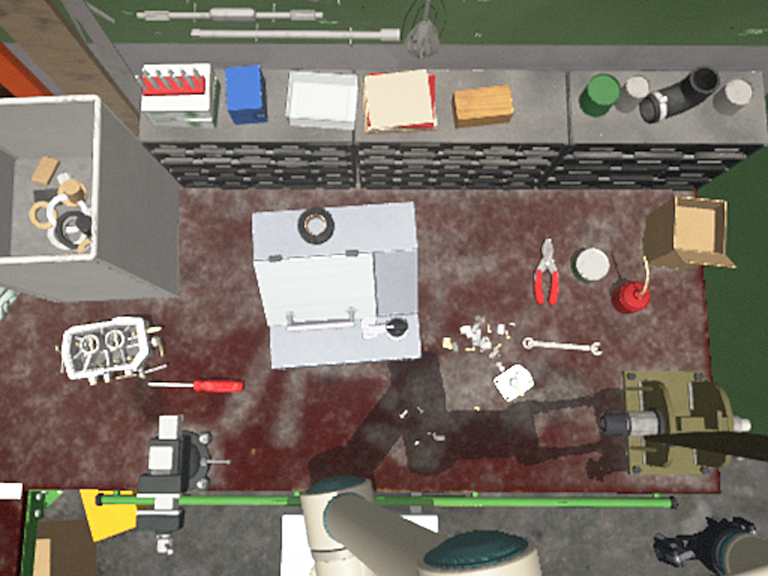

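View pics/side.png

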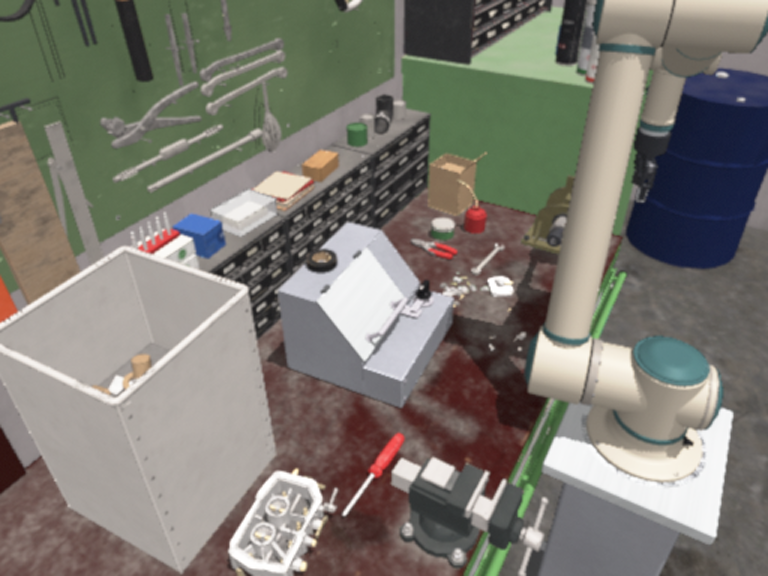

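Top view: the cabinet spans about (168–280, 135–245) px, yawed slightly, with the knob near (264,218) and the bar near (213,213). The side view shows the same cabinet behind the arm. I'll fit the cabinet pose next.

```bash
cat >> h.py <<'E'
def T(p,P):
    P=np.float64(P)/1000; c,s=np.cos(p[2]),np.sin(p[2])
    return P@np.array([[c,s,0],[-s,c,0],[0,0,1]])+[p[0],p[1],0]
E
python3 - <<'E'
from h import *
from scipy.optimize import least_squares, minimize
t=get_image("top"); s=get_image("side")
V=[[x,y,z] for y in(150,-150) for x,z in((-150,0),(-150,85),(-61,85),(50,222),(140,222),(140,0))]
C=[[-150,150,85],[-150,-150,85],[140,150,222],[140,-150,222]]
uv=np.array([[272,367],[420,358],[253,213],[413,203]])/1.5
r=least_squares(lambda p:(proj(t,T(p,C))-uv).ravel(),[.5,0,0]); print("corners",r.x,r.fun)
m=masks_of(t,"cabinet")[0]["region"].astype(np.uint8)
m=cv2.morphologyEx(m,cv2.MORPH_CLOSE,np.ones((9,9)))
def hull(p):
    h=np.zeros((384*4,512*4),np.uint8); q=cv2.convexHull(np.float32((proj(t,T(p,V))+.5)*4)); cv2.fillPoly(h,[np.int32(q)],1); return h
M=cv2.resize(m,None,fx=4,fy=4,interpolation=cv2.INTER_NEAREST)
f=lambda p:1-(hull(p)&M).sum()/(hull(p)|M).sum()
o=minimize(f,r.x,method="Nelder-Mead",options=dict(initial_simplex=r.x+np.array([[0,0,0],[.01,0,0],[0,.01,0],[0,0,.04]])))
print("iou",o.x,1-o.fun)
p=o.x
out=[]
for im,c in((t,(160,125,290,255)),(s,(180,140,310,270))):
    P=cv2.resize(im["pixels"][c[1]:c[3],c[0]:c[2],::-1],None,fx=3,fy=3,interpolation=cv2.INTER_CUBIC)
    Q=cv2.resize(im["pixels"][c[1]:c[3],c[0]:c[2],::-1],None,fx=3,fy=3,interpolation=cv2.INTER_CUBIC)
    L=[[V[i] for i in range(6)],[V[i] for i in range(6,12)],[V[1],V[7]],[V[3],V[9]],[V[4],V[10]],[[-81,-18,147],[-81,102,147]],[[-90,-126,135],[-90,-84,135]],[[40,-66,222],[40,150,222]]]
    for l in L:
        cv2.polylines(P,[np.int32((proj(im,T(p,l))-c[:2]+.5)*3*16)],len(l)>2,(0,0,255),1,shift=4)
    out.append(np.hstack([P,Q]) if 0 else P)
cv2.imwrite("pics/ov.png",np.hstack(out))
for n,P in dict(grip=[-90,-105,124],bar=[-81,42,147],hinge=[40,42,222]).items(): print(n,T(p,[P]))
E
```

```text
corners [0.59942493 0.03896448 0.06957161] [-0.78147423  2.356886    0.74384336  1.77806537 -0.68457654 -1.93507693
  0.72053006 -2.11868662]
iou [0.60360353 0.04135923 0.06454991] 0.9447636500835445
grip [[ 0.520564   -0.06922755  0.124     ]]
bar [[0.52006301 0.07804685 0.147     ]]
hinge [[0.64081101 0.08585196 0.222     ]]
```

View pics/ov.png

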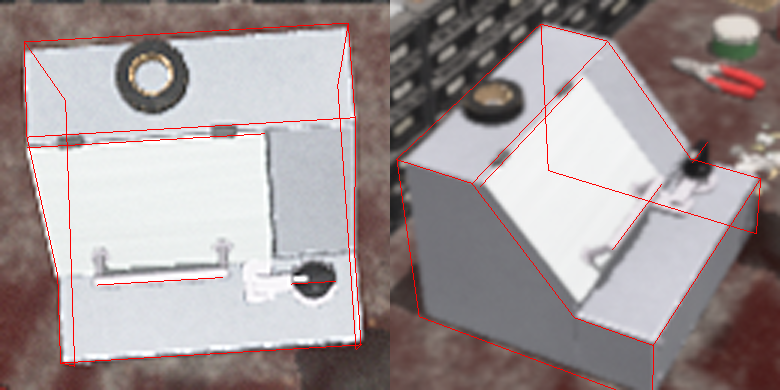

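The overlay fits within about 1–2 px (roughly 3–5 mm). That puts the knob near (0.520, -0.069) with a cabinet yaw of about 0.065. I'll move over it now.

play_rows:
  series:
    - {"fingers":-1,"dx":0,"dy":0,"dz":30,"turn":0}
    - {"fingers":-1,"dx":17,"dy":24,"dz":5,"turn":0.07}
    - {"fingers":-1,"dx":17,"dy":24,"dz":5,"turn":0.07}
    - {"fingers":-1,"dx":17,"dy":24,"dz":0,"turn":0.07}
    - {"fingers":-1,"dx":17,"dy":24,"dz":0,"turn":0.07}
    - {"fingers":-1,"dx":17,"dy":24,"dz":0,"turn":0.07}
    - {"fingers":-1,"dx":17,"dy":24,"dz":0,"turn":0.07}
    - {"fingers":-1,"dx":17,"dy":24,"dz":0,"turn":0.07}
    - {"fingers":-1,"dx":17,"dy":24,"dz":0,"turn":0.07}
    - {"fingers":-1,"dx":17,"dy":24,"dz":0,"turn":0.07}
    - {"fingers":-1,"dx":17,"dy":24,"dz":0,"turn":0.07}
    - {"fingers":-1,"dx":17,"dy":24,"dz":0,"turn":0.07}
    - {"fingers":-1,"dx":17,"dy":24,"dz":0,"turn":0.07}
    - {"fingers":-1,"dx":17,"dy":24,"dz":0,"turn":0.07}
    - {"fingers":-1,"dx":17,"dy":24,"dz":0,"turn":0.07}
    - {"fingers":-1,"dx":17,"dy":24,"dz":0,"turn":0.07}
    - {"fingers":-1,"dx":17,"dy":24,"dz":0,"turn":0.07}
    - {"fingers":-0.3,"dx":17,"dy":24,"dz":0,"turn":0.07}
    - {"fingers":-0.1,"dx":0,"dy":0,"dz":0,"turn":0}
  squeeze: 40

```text
clock: 2.73
position: [0.4703, -0.122, 0.2927]
ee_rot: [0.001, 1.0, -0.011, 0.005]
contact_force: [-0.8, -0.7, 0.4]
width: 0.0639
```

Run:
```python
from h import *
s=get_state(); q=s["ee_rot"]; print(s["clock"],s["position"],"yaw",2*np.arctan2(q[2],q[1]),s["width"])
p=[0.6036,0.0414,0.0645]
im=get_image("side"); save(im,"s1.png",(180,80,340,240),4)
print(proj(im,T(p,[[-90,-105,135],[-81,-18,147],[-81,102,147]])))
```

```text
2.7333 [ 0.47027007 -0.1220154   0.29265344] yaw -0.02254254388562632 0.06387152629952003
[[282.7539412  190.07342201]
 [269.87406451 200.72306343]
 [253.48681829 222.63359889]]
```

View pics/s1.png

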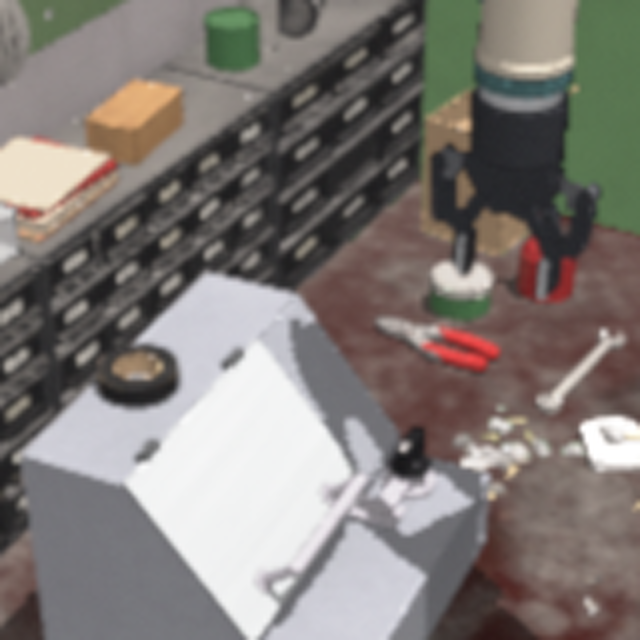

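Bar line and knob land within about 1 px of the prediction in the side view: bar ends (270,200) and (250,225), knob top (283,189). I'll go above the knob.

play_rows:
  series:
    - {"fingers":-0.1,"dx":12,"dy":13,"dz":-10,"turn":0.03}
    - {"fingers":-0.1,"dx":12,"dy":13,"dz":-20,"turn":0.03}
    - {"fingers":-0.1,"dx":12,"dy":13,"dz":-20,"turn":0.02}
    - {"fingers":-0.1,"dx":10,"dy":10,"dz":-20,"turn":0}
    - {"fingers":-0.1,"dx":0,"dy":0,"dz":-20,"turn":0}
    - {"fingers":-0.1,"dx":0,"dy":0,"dz":-10,"turn":0}
    - {"fingers":-0.1,"dx":0,"dy":0,"dz":0,"turn":0}
    - {"fingers":-0.1,"dx":0,"dy":0,"dz":0,"turn":0}

```text
clock: 3.45
position: [0.5148, -0.0791, 0.1905]
ee_rot: [0.006, 1.0, 0.025, 0.005]
contact_force: [-0.4, 0.2, -0.2]
width: 0.0469
```

```bash
cat >> h.py <<'E'
def st():
    s=get_state(); q=s["ee_rot"]; print(round(s["clock"],2),s["position"].round(4),"yaw",round(2*np.arctan2(q[2],q[1]),3),"w",round(s["width"],4),"F",s["contact_force"].round(1),"M",s["moment"].round(2),"q",s["qpos"].round(2)); return s
E
python3 -c "
from h import *
st()"
```

```text
3.45 [ 0.5148 -0.0791  0.1905] yaw 0.05 w 0.0469 F [-0.4  0.2 -0.2] M [ 0.01  0.01 -0.02] q [-0.28  0.23  1.72 -0.01  1.17 -0.33]
```

play_rows:
  series:
    - {"fingers":-0.1,"dx":6,"dy":10,"dz":0,"turn":0.015}
    - {"fingers":-0.1,"dx":0,"dy":0,"dz":0,"turn":0}
    - {"fingers":-0.1,"dx":0,"dy":0,"dz":-15,"turn":0}
    - {"fingers":-0.1,"dx":0,"dy":0,"dz":-15,"turn":0}
    - {"fingers":-0.1,"dx":0,"dy":0,"dz":-8,"turn":0}
    - {"fingers":-0.1,"dx":0,"dy":0,"dz":0,"turn":0}

```text
clock: 3.95
position: [0.525, -0.0711, 0.1579]
ee_rot: [0.009, 0.999, 0.032, 0.012]
contact_force: [-0.6, -1.1, -0.0]
width: 0.0468
```

```bash
python3 -c "
from h import *
st()
im=get_image('side'); save(im,'s2.png',(230,120,330,220),6)"
```

```text
3.95 [ 0.525  -0.0711  0.1579] yaw 0.064 w 0.0468 F [-0.6 -1.1 -0. ] M [ 0.    0.03 -0.01] q [-0.26  0.27  1.76 -0.01  1.08 -0.32]
```

View pics/s2.png

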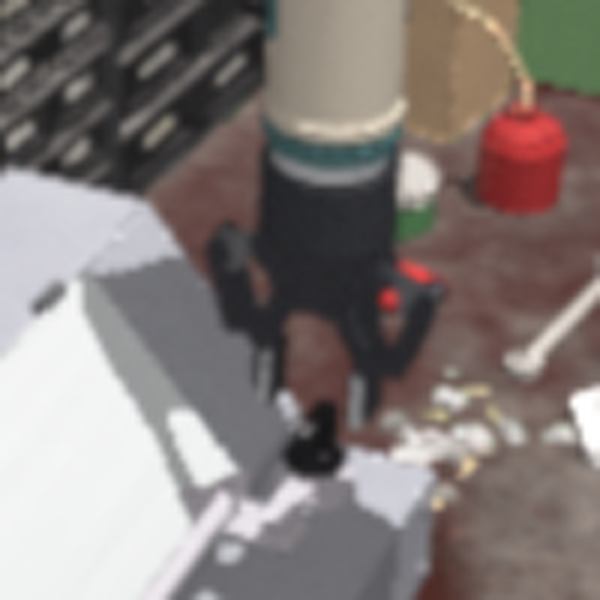

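The fingers straddle the knob at crop (315,435). Next: lower, close, then turn.

play_rows:
  series:
    - {"fingers":-0.1,"dx":-3,"dy":2,"dz":-10,"turn":0}
    - {"fingers":-0.1,"dx":0,"dy":0,"dz":-10,"turn":0}
    - {"fingers":-0.1,"dx":0,"dy":0,"dz":-5,"turn":0}
    - {"fingers":-0.1,"dx":0,"dy":0,"dz":0,"turn":0}
    - {"fingers":0.5,"dx":0,"dy":0,"dz":0,"turn":0}
    - {"fingers":1,"dx":0,"dy":0,"dz":0,"turn":0}
    - {"fingers":1,"dx":0,"dy":0,"dz":0,"turn":0}
    - {"fingers":1,"dx":0,"dy":0,"dz":0,"turn":0}
    - {"fingers":1,"dx":0,"dy":0,"dz":0,"turn":0}
    - {"fingers":1,"dx":0,"dy":0,"dz":0,"turn":0}
  squeeze: 40

```text
clock: 4.83
position: [0.5249, -0.0704, 0.1371]
ee_rot: [0.01, 0.999, 0.033, 0.015]
contact_force: [-0.1, -0.4, -1.6]
width: 0.0128
```

```bash
python3 -c "
from h import *
st()"
```

```text
4.83 [ 0.5249 -0.0704  0.1371] yaw 0.065 w 0.0128 F [-0.1 -0.4 -1.6] M [-0.02  0.16  0.14] q [-0.26  0.28  1.8  -0.01  1.02 -0.32]
```

play_rows:
  series:
    - {"fingers":1,"dx":0,"dy":0,"dz":0,"turn":0.08}
    - {"fingers":1,"dx":0,"dy":0,"dz":0,"turn":0.08}
    - {"fingers":1,"dx":0,"dy":0,"dz":0,"turn":0.08}
    - {"fingers":1,"dx":0,"dy":0,"dz":0,"turn":0.08}
    - {"fingers":1,"dx":0,"dy":0,"dz":0,"turn":0.08}
    - {"fingers":1,"dx":0,"dy":0,"dz":0,"turn":0.08}
  squeeze: 60

```text
clock: 5.33
position: [0.5239, -0.0708, 0.1372]
ee_rot: [0.006, 0.96, 0.278, 0.016]
contact_force: [-0.5, -0.4, -0.1]
width: 0.0122
```

```bash
python3 -c "
from h import *
st()"
```

```text
5.33 [ 0.5239 -0.0708  0.1372] yaw 0.564 w 0.0122 F [-0.5 -0.4 -0.1] M [-0.15  0.3  -0.11] q [-0.27  0.28  1.8   0.01  1.02 -0.84]
```

play_rows:
  series:
    - {"fingers":1,"dx":0,"dy":0,"dz":0,"turn":0.08}
    - {"fingers":1,"dx":0,"dy":0,"dz":0,"turn":0.08}
    - {"fingers":1,"dx":0,"dy":0,"dz":0,"turn":0.08}
    - {"fingers":1,"dx":0,"dy":0,"dz":0,"turn":0.08}
    - {"fingers":1,"dx":0,"dy":0,"dz":0,"turn":0.08}
    - {"fingers":1,"dx":0,"dy":0,"dz":0,"turn":0.08}
    - {"fingers":1,"dx":0,"dy":0,"dz":0,"turn":0.08}
    - {"fingers":1,"dx":0,"dy":0,"dz":0,"turn":0.08}
    - {"fingers":1,"dx":0,"dy":0,"dz":0,"turn":0.08}
    - {"fingers":1,"dx":0,"dy":0,"dz":0,"turn":0.08}
    - {"fingers":1,"dx":0,"dy":0,"dz":0,"turn":0.05}
    - {"fingers":1,"dx":0,"dy":0,"dz":0,"turn":0}

```text
clock: 6.33
position: [0.5232, -0.0725, 0.1372]
ee_rot: [0.0, 0.745, 0.667, 0.015]
contact_force: [-1.3, 0.4, -1.3]
width: 0.012
```

```bash
python3 -c "
from h import *
st()"
```

```text
6.33 [ 0.5232 -0.0725  0.1372] yaw 1.459 w 0.012 F [-1.3  0.4 -1.3] M [-0.13  0.14  0.11] q [-0.29  0.29  1.79  0.03  1.05 -1.76]
```

The knob is at the far stop: yaw is up by 1.39 and the torque has reversed. I'll release, rise, and go to above the bar.

play_rows:
  series:
    - {"fingers":-0.1,"dx":0,"dy":0,"dz":0,"turn":0}
    - {"fingers":-0.1,"dx":0,"dy":0,"dz":0,"turn":0}
    - {"fingers":-0.1,"dx":0,"dy":0,"dz":0,"turn":0}
    - {"fingers":-0.1,"dx":0,"dy":0,"dz":0,"turn":0}
    - {"fingers":-0.1,"dx":0,"dy":0,"dz":15,"turn":0}
    - {"fingers":-0.1,"dx":0,"dy":0,"dz":30,"turn":0}
    - {"fingers":0.2,"dx":0,"dy":0,"dz":30,"turn":0}
    - {"fingers":0.2,"dx":0,"dy":12,"dz":10,"turn":-0.11}
    - {"fingers":0.2,"dx":0,"dy":12,"dz":0,"turn":-0.11}
    - {"fingers":0.2,"dx":0,"dy":12,"dz":0,"turn":-0.11}
    - {"fingers":0.2,"dx":0,"dy":12,"dz":0,"turn":-0.11}
    - {"fingers":0.2,"dx":0,"dy":12,"dz":0,"turn":-0.11}
    - {"fingers":0.2,"dx":0,"dy":12,"dz":0,"turn":-0.11}
    - {"fingers":0.2,"dx":0,"dy":12,"dz":0,"turn":-0.11}
    - {"fingers":0.2,"dx":0,"dy":12,"dz":0,"turn":-0.11}
    - {"fingers":0.2,"dx":0,"dy":12,"dz":0,"turn":-0.11}
    - {"fingers":0.2,"dx":0,"dy":12,"dz":0,"turn":-0.11}
    - {"fingers":0.2,"dx":0,"dy":12,"dz":0,"turn":-0.11}
    - {"fingers":0.2,"dx":0,"dy":10,"dz":0,"turn":-0.11}
    - {"fingers":0.2,"dx":0,"dy":0,"dz":0,"turn":0}

```text
clock: 8.0
position: [0.5254, 0.0748, 0.2316]
ee_rot: [0.014, 0.999, 0.027, 0.017]
contact_force: [-0.7, 0.3, -0.2]
width: 0.034
```

```bash
python3 -c "
from h import *
st()
im=get_image('side'); save(im,'s3.png',(200,100,330,230),4.5)
t=get_image('top');a=cv2.imread('pics/s3.png'); save(t,'t3.png',(160,125,290,255),4.5); b=cv2.imread('pics/t3.png'); cv2.imwrite('pics/st3.png',cv2.resize(np.hstack([a,b]),(800,400)))"
```

```text
8.0 [0.5254 0.0748 0.2316] yaw 0.055 w 0.034 F [-0.7  0.3 -0.2] M [-0.02  0.02 -0.01] q [ 0.03  0.21  1.65 -0.03  1.25 -0.02]
```

View pics/st3.png

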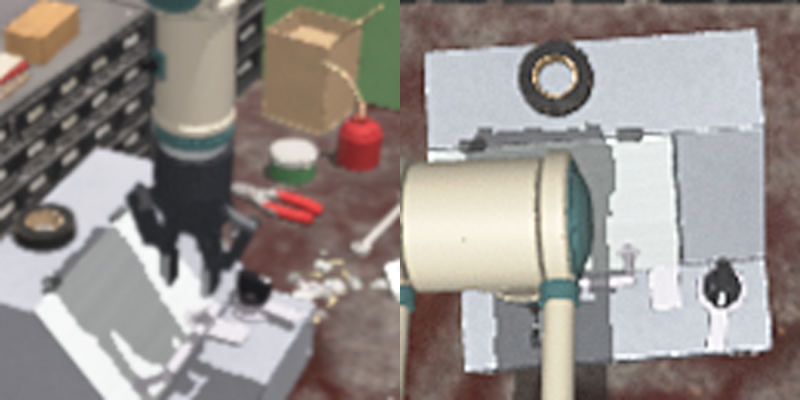

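The tongue now points to the front, (720,330) in the right-hand panel, so the hatch is free. I'll check the bar's x from the top view.

```bash
python3 -c "
from h import *
t=get_image('top')
p=[0.6036,0.0414,0.0645]
print(proj(t,T(p,[[-81,-18,147],[-81,0,147],[-90,-105,135]])))
for uv in ((225,216.7),(234,216)): print(onz(t,uv,.150))
g=t['pixels'].mean(2)
for c in (226,228,230,232): print(c,g[208:226,c].round())
"
```

```text
[[233.45494217 216.8437834 ]
 [227.18999425 217.21988501]
 [263.81214993 218.57248453]]
[0.52391879 0.0422768  0.15      ]
[0.5260413  0.01653761 0.15      ]
226 [142. 138. 144. 141. 146. 127. 119. 134. 143. 146. 118. 118. 122. 126.
 122. 123. 126. 122.]
228 [219. 213. 223. 228. 182. 118. 146. 198. 239. 230. 152. 105. 167. 196.
 193. 193. 191. 193.]
230 [222. 230. 235. 237. 198. 115. 157. 232. 249. 233. 189. 181. 200. 214.
 211. 209. 210. 209.]
232 [169. 197. 213. 212. 166. 108. 161. 244. 245. 221. 204. 208. 206. 210.
 212. 209. 209. 209.]
```

play_rows:
  series:
    - {"fingers":0.2,"dx":-2,"dy":2,"dz":-15,"turn":0.01}
    - {"fingers":0.2,"dx":0,"dy":0,"dz":-20,"turn":0}
    - {"fingers":0.2,"dx":0,"dy":0,"dz":-15,"turn":0}
    - {"fingers":0.2,"dx":0,"dy":0,"dz":-12,"turn":0}
    - {"fingers":0.2,"dx":0,"dy":0,"dz":-6,"turn":0}
    - {"fingers":0.2,"dx":0,"dy":0,"dz":0,"turn":0}

```text
clock: 8.65
position: [0.5246, 0.0698, 0.1628]
ee_rot: [0.016, 0.999, 0.038, 0.019]
contact_force: [-0.1, -0.1, 0.2]
width: 0.0346
```

```bash
python3 -c "
from h import *
st()"
```

```text
8.65 [0.5246 0.0698 0.1628] yaw 0.075 w 0.0346 F [-0.1 -0.1  0.2] M [-0.02  0.01 -0.  ] q [ 0.02  0.26  1.77 -0.04  1.08 -0.04]
```

play_rows:
  series:
    - {"fingers":0.2,"dx":-1,"dy":5,"dz":-8,"turn":0}
    - {"fingers":0.2,"dx":0,"dy":0,"dz":-2,"turn":0}
    - {"fingers":0.2,"dx":0,"dy":0,"dz":0,"turn":0}
    - {"fingers":0.6,"dx":0,"dy":0,"dz":0,"turn":0}
    - {"fingers":1,"dx":0,"dy":0,"dz":0,"turn":0}
    - {"fingers":1,"dx":0,"dy":0,"dz":0,"turn":0}
    - {"fingers":1,"dx":0,"dy":0,"dz":0,"turn":0}
    - {"fingers":1,"dx":0,"dy":0,"dz":0,"turn":0}
    - {"fingers":1,"dx":0,"dy":0,"dz":0,"turn":0}
  squeeze: 80

```text
clock: 9.4
position: [0.5231, 0.0739, 0.1538]
ee_rot: [0.017, 0.999, 0.038, 0.019]
contact_force: [0.4, 0.1, -1.6]
width: 0.0089
```

```bash
python3 -c "
from h import *
st()"
```

```text
9.4 [0.5231 0.0739 0.1538] yaw 0.076 w 0.0089 F [ 0.4  0.1 -1.6] M [-0.01  0.11 -0.01] q [ 0.03  0.26  1.78 -0.04  1.06 -0.03]
```

play_rows:
  series:
    - {"fingers":1,"dx":-3.5,"dy":0,"dz":6,"turn":0}
    - {"fingers":1,"dx":-3.5,"dy":0,"dz":6,"turn":0}
    - {"fingers":1,"dx":-3,"dy":0,"dz":6.5,"turn":0}
    - {"fingers":1,"dx":-2.5,"dy":0,"dz":6.5,"turn":0}
    - {"fingers":1,"dx":-2,"dy":0,"dz":7,"turn":0}

```text
clock: 9.82
position: [0.5098, 0.0729, 0.1821]
ee_rot: [0.017, 0.999, 0.038, 0.019]
contact_force: [4.6, -0.2, -11.3]
width: 0.0089
```

```bash
cat >> h.py <<'E'
def th(s,off=(0.5231,.1538)):
    # hatch angle from TCP displacement since grasp (shut bar rel hinge -121,-75)
    d=(s["position"][[0,2]]-np.array(off))*1000+[-121,-75]
    a=np.arctan2(d[1],-d[0])-np.arctan2(-75,121); print("theta",round(a,3),"r",round(np.hypot(*d),1),"lip below level",round(160*np.sin(.87-a),1))
E
python3 -c "
from h import *
th(st())"
```

```text
9.82 [0.5098 0.0729 0.1821] yaw 0.077 w 0.0089 F [  4.6  -0.2 -11.3] M [-0.11 -0.06 -0.08] q [ 0.03  0.22  1.76 -0.04  1.12 -0.03]
theta 0.22 r 142.2 lip below level 96.8
```

play_rows:
  series:
    - {"fingers":1,"dx":-2,"dy":0,"dz":7,"turn":0}
    - {"fingers":1,"dx":-2,"dy":0,"dz":7,"turn":0}
    - {"fingers":1,"dx":-1.5,"dy":0,"dz":7,"turn":0}
    - {"fingers":1,"dx":-1,"dy":0,"dz":7,"turn":0}
    - {"fingers":1,"dx":-0.7,"dy":0,"dz":7,"turn":0}
    - {"fingers":1,"dx":-0.3,"dy":0,"dz":7,"turn":0}
    - {"fingers":1,"dx":0,"dy":0,"dz":7,"turn":0}
    - {"fingers":1,"dx":0.5,"dy":0,"dz":7,"turn":0}

```text
clock: 10.48
position: [0.502, 0.0723, 0.2442]
ee_rot: [0.018, 0.999, 0.039, 0.02]
contact_force: [2.9, -0.8, -7.6]
width: 0.0089
```

```bash
python3 -c "
from h import *
th(st())"
```

```text
10.48 [0.502  0.0723 0.2442] yaw 0.077 w 0.0089 F [ 2.9 -0.8 -7.6] M [-0.06 -0.06  0.03] q [ 0.03  0.16  1.68 -0.04  1.26 -0.04]
theta 0.663 r 142.9 lip below level 32.9
```

play_rows:
  series:
    - {"fingers":1,"dx":0.5,"dy":0,"dz":6,"turn":0}
    - {"fingers":1,"dx":1,"dy":0,"dz":6,"turn":0}
    - {"fingers":1,"dx":1.5,"dy":0,"dz":6,"turn":0}
    - {"fingers":1,"dx":1.5,"dy":0,"dz":6,"turn":0}
    - {"fingers":1,"dx":2,"dy":0,"dz":6,"turn":0}
    - {"fingers":1,"dx":2,"dy":0,"dz":5,"turn":0}
    - {"fingers":1,"dx":0,"dy":0,"dz":0,"turn":0}

```text
clock: 11.07
position: [0.5118, 0.0731, 0.2871]
ee_rot: [0.017, 0.999, 0.039, 0.022]
contact_force: [1.9, -0.3, -3.5]
width: 0.0086
```

```bash
python3 -c "
from h import *
th(st())
im=get_image('side'); save(im,'s4.png',(180,80,330,230),4)"
```

```text
11.07 [0.5118 0.0731 0.2871] yaw 0.077 w 0.0086 F [ 1.9 -0.3 -3.5] M [-0.1   0.01  0.04] q [ 0.03  0.15  1.58 -0.04  1.36 -0.04]
theta 0.97 r 144.6 lip below level -15.9
```

View pics/s4.png

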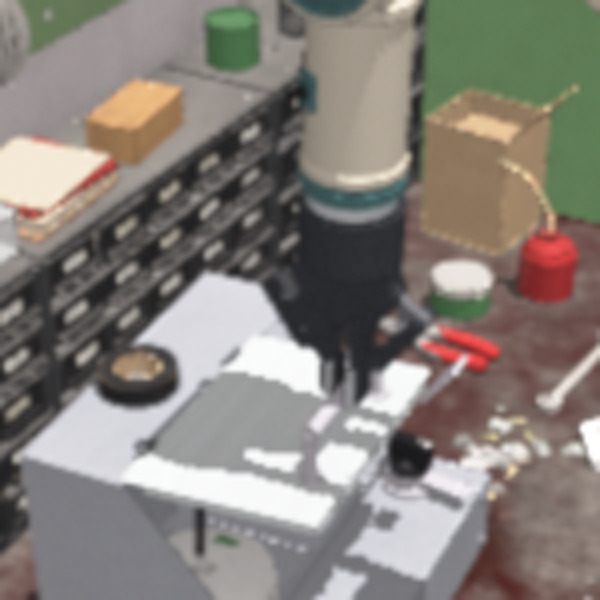

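The hatch looks about level or a little above; its left lip corner is near (261,211) px. I'll check the angle against the model.

```bash
python3 -c "
from h import *
im=get_image('side')
p=[0.606,0.0414,0.0645]
def L(th,y,l=160,n=5):
    a=.87-th; return [40-l*np.cos(a)-n*np.sin(a),y,222-l*np.sin(a)+n*np.cos(a)]
for t in (.7,.8,.87,.95,1.,1.05):
    a=proj(im,T(p,[L(t,150),L(t,-66),L(t,150,0),L(t,-66,0)])); print(t,((a-[180,80])*4).round(0).tolist())
"
```

```text
0.7 [[307.0, 569.0], [425.0, 410.0], [116.0, 480.0], [252.0, 336.0]]
0.8 [[309.0, 553.0], [427.0, 395.0], [115.0, 479.0], [251.0, 336.0]]
0.87 [[309.0, 540.0], [428.0, 383.0], [115.0, 479.0], [251.0, 336.0]]
0.95 [[308.0, 526.0], [427.0, 370.0], [115.0, 479.0], [251.0, 336.0]]
1.0 [[306.0, 517.0], [426.0, 361.0], [114.0, 479.0], [250.0, 336.0]]
1.05 [[304.0, 507.0], [425.0, 352.0], [114.0, 479.0], [250.0, 336.0]]
```

Image gives θ≈0.95 and kinematics 0.97, so I'll lift a bit further to be clearly above level.

play_rows:
  series:
    - {"fingers":1,"dx":2.5,"dy":0,"dz":4,"turn":0}
    - {"fingers":1,"dx":2.5,"dy":0,"dz":4,"turn":0}
    - {"fingers":1,"dx":2.5,"dy":0,"dz":4,"turn":0}
    - {"fingers":1,"dx":1,"dy":0,"dz":2,"turn":0}
    - {"fingers":1,"dx":0,"dy":0,"dz":0,"turn":0}
    - {"fingers":1,"dx":0,"dy":0,"dz":0,"turn":0}
    - {"fingers":1,"dx":0,"dy":0,"dz":0,"turn":0}

```text
clock: 11.75
position: [0.5186, 0.0735, 0.302]
ee_rot: [0.017, 0.999, 0.038, 0.02]
contact_force: [0.6, -0.6, 0.1]
width: 0.0086
```

```bash
python3 -c "
from h import *
th(st())
im=get_image('side'); save(im,'s5.png',(180,130,300,230),6)"
```

```text
11.75 [0.5186 0.0735 0.302 ] yaw 0.077 w 0.0086 F [ 0.6 -0.6  0.1] M [ 0.01  0.33 -0.1 ] q [ 0.03  0.15  1.54 -0.03  1.41 -0.04]
theta 1.083 r 145.3 lip below level -33.8
```

View pics/s5.png

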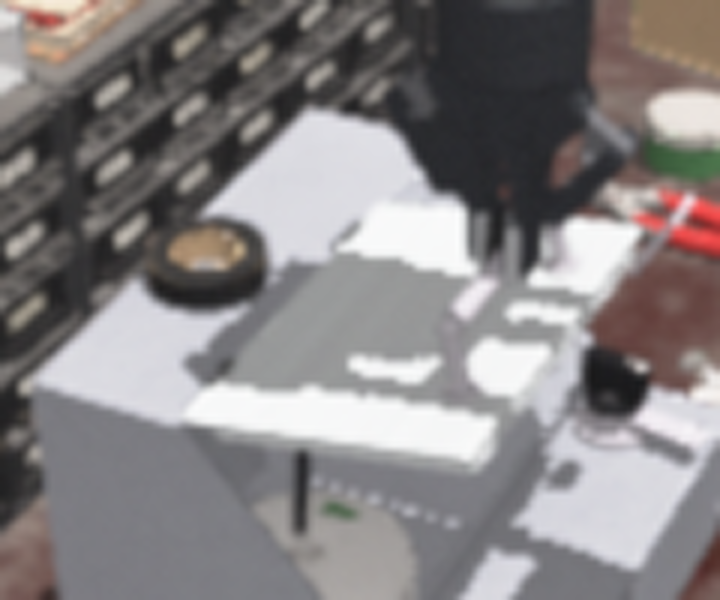

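The lip left corner is at about (490,460) in the crop, and the edge slope gives θ≈1.07, agreeing with kinematics (1.08). That is clearly above level, so I'll ease it down.

play_rows:
  series:
    - {"fingers":1,"dx":-2.5,"dy":0,"dz":-4,"turn":0}
    - {"fingers":1,"dx":-2.3,"dy":0,"dz":-5,"turn":0}
    - {"fingers":1,"dx":-2.2,"dy":0,"dz":-5,"turn":0}
    - {"fingers":1,"dx":-2,"dy":0,"dz":-5,"turn":0}
    - {"fingers":1,"dx":-1.7,"dy":0,"dz":-5,"turn":0}
    - {"fingers":1,"dx":-1.5,"dy":0,"dz":-5,"turn":0}
    - {"fingers":1,"dx":-1.3,"dy":0,"dz":-5,"turn":0}
    - {"fingers":1,"dx":-1,"dy":0,"dz":-4,"turn":0}
    - {"fingers":1,"dx":-0.5,"dy":0,"dz":-3,"turn":0}
    - {"fingers":1,"dx":0,"dy":0,"dz":0,"turn":0}
    - {"fingers":1,"dx":0,"dy":0,"dz":0,"turn":0}
    - {"fingers":1,"dx":0,"dy":0,"dz":0,"turn":0}

```text
clock: 12.8
position: [0.5043, 0.0727, 0.2606]
ee_rot: [0.018, 0.999, 0.039, 0.027]
contact_force: [-1.3, -1.1, 2.1]
width: 0.0085
```

```bash
python3 -c "
from h import *
th(st())"
```

```text
12.8 [0.5043 0.0727 0.2606] yaw 0.079 w 0.0085 F [-1.3 -1.1  2.1] M [-0.02 -0.32  0.15] q [ 0.03  0.15  1.65 -0.04  1.29 -0.04]
theta 0.779 r 143.4 lip below level 14.6
```

play_rows:
  series:
    - {"fingers":1,"dx":-0.8,"dy":0,"dz":-3.5,"turn":0}
    - {"fingers":1,"dx":-0.6,"dy":0,"dz":-3.5,"turn":0}
    - {"fingers":1,"dx":-0.4,"dy":0,"dz":-2.5,"turn":0}
    - {"fingers":1,"dx":0,"dy":0,"dz":0,"turn":0}
    - {"fingers":1,"dx":0,"dy":0,"dz":0,"turn":0}
    - {"fingers":1,"dx":0,"dy":0,"dz":0,"turn":0}

```text
clock: 13.3
position: [0.5025, 0.0721, 0.2482]
ee_rot: [0.018, 0.999, 0.038, 0.025]
contact_force: [0.6, -0.0, -0.8]
width: 0.0084
```

```bash
python3 -c "
from h import *
th(st())
im=get_image('side'); save(im,'s6.png',(190,150,290,230),7)
t=get_image('top'); a=cv2.imread('pics/s6.png'); print(a.shape)"
```

```text
13.3 [0.5025 0.0721 0.2482] yaw 0.075 w 0.0084 F [ 0.6 -0.  -0.8] M [-0.16 -0.4  -0.26] q [ 0.03  0.15  1.68 -0.04  1.26 -0.03]
theta 0.691 r 143.0 lip below level 28.4
(560, 700, 3)
```

View pics/s6.png

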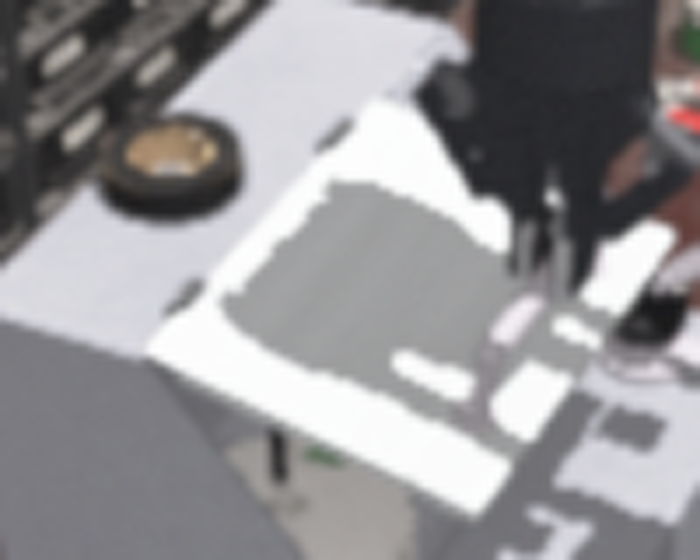

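The hatch edge runs from (148,355) to (475,515), which gives θ≈0.68–0.69, or a lip about 28–30 mm below level. I'll nudge it up slightly.

play_rows:
  series:
    - {"fingers":1,"dx":0.3,"dy":0,"dz":2,"turn":0}
    - {"fingers":1,"dx":0.2,"dy":0,"dz":2,"turn":0}
    - {"fingers":1,"dx":0,"dy":0,"dz":0,"turn":0}
    - {"fingers":1,"dx":0,"dy":0,"dz":0,"turn":0}
    - {"fingers":1,"dx":0,"dy":0,"dz":0,"turn":0}
    - {"fingers":1,"dx":0,"dy":0,"dz":0,"turn":0}
    - {"fingers":1,"dx":0,"dy":0,"dz":0,"turn":0}
    - {"fingers":1,"dx":0,"dy":0,"dz":0,"turn":0}

```text
clock: 14.07
position: [0.5029, 0.0721, 0.2521]
ee_rot: [0.018, 0.999, 0.038, 0.025]
contact_force: [1.5, -0.6, -1.7]
width: 0.0088
```

```bash
python3 -c "
from h import *
th(st())
im=get_image('side'); save(im,'s7.png',(190,150,290,230),7);th(st())"
```

```text
14.07 [0.5029 0.0721 0.2521] yaw 0.075 w 0.0088 F [ 1.5 -0.6 -1.7] M [-0.1  -0.26 -0.18] q [ 0.03  0.15  1.67 -0.04  1.27 -0.03]
theta 0.718 r 143.1 lip below level 24.2
14.12 [0.5029 0.0721 0.2521] yaw 0.075 w 0.0086 F [ 2.5 -0.6 -1.3] M [-0.16 -0.22 -0.21] q [ 0.03  0.15  1.67 -0.04  1.27 -0.03]
theta 0.718 r 143.1 lip below level 24.2
```

View pics/s7.png

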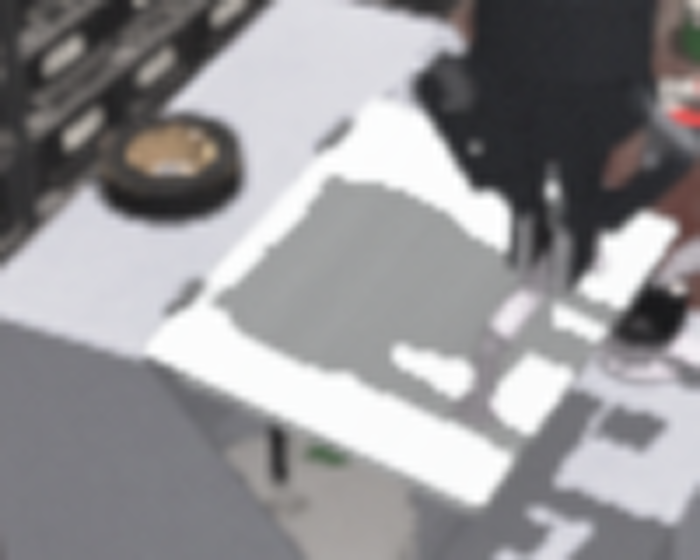

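The edge now runs from (148,353) to (483,507), giving θ≈0.71 and a lip about 25 mm below level. It is still and gripped, so I'll hand it in.

```bash
python3 -c "
from h import *
print(sign_off()); st()"
```

```text
the job is handed in; nothing more can be done
None
the job is handed in; nothing more can be done
```

The job is handed in, with the hatch held still on its bar and its front lip about 25 mm below level. The robot clock stood at about 14 s of the 50 s allowed.

- **Latch:** I turned the knob about 1.39 rad anticlockwise. The detent torque reversed partway, and the picture after release shows the tongue pointing to the front.
- **Raise:** I took the bar and raised the hatch to about 1.07–1.08 rad, which puts the lip about 32–34 mm above level and well short of the stop. The arm position and the side view agreed on that angle.
- **Lower and hold:** The first stop was slightly low (lip about 28–30 mm down), so I lifted it back about 4 mm. The final angle is about 0.72 rad from the arm position and 0.71 from the picture, so the lip is 24–26 mm below level.
- **Other things:** In the pictures I looked at, the tape roll and the bench items in view had not moved. I did not check the screwdriver again at the end.

Two checks did not match exactly:

- **Arc radius:** the measured radius of the bar's path rose to 145 mm at the top against the nominal 142 mm, so the grip or my hinge estimate is off by a millimetre or two.
- **Force readings:** above level the measured force stayed near zero or a few newtons downward instead of showing the spring pushing up. I relied on position and pictures for the angle.

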